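# Dock a loaded sample-tube tray under the scan bridge

## Robot

A 6-joint arm with a two-finger parallel gripper is mounted at the origin on the work surface. World frame = base frame: x ahead of the robot, y to its left, z up, the work surface at z = 0. Lengths are in mm, angles in rad, forces in N, time in s.
With the tool pointing down it reaches from about 300 to 775 mm from the base axis. Payload 14.6 kg.
Tool frame: the origin (TCP) lies midway between the tips of the shut fingers; the grasp point (between the pads) lies 19 mm behind it (manip.hold_point_z is the distance from the TCP to the grasp point, in mm); z points along the fingers, y is the direction in which the jaws open and shut (so a half turn about z gives the same grasp; the last joint's range is limited). The gripper opens to 94 mm and grips with 3 to 60 N. Pads are 16 mm wide; open, the fingers measure 119 mm over their backs; the gripper's body (75 mm by 177 mm) begins 78 mm behind the grasp point.
Start: joints at [-1.351, 0.3, 1.521, -0, 1.321, -0.067], TCP at [155.58, -527.527, 205.446] pointing down, gripper open.
Joint ranges: [-3.03, 3.03], [-0.79, 2.21], [0.23, 2.52], [-1.04, 4.18], [0, 3.07], [-2.55, 2.55]. Speed limits (rad/s): [2.22, 2.22, 2.57, 3.14, 3.14, 3.14].

## Interface

Orientations are given as [roll, pitch, yaw] about the fixed x, y, z axes, in that order (R = Rz(yaw) Ry(pitch) Rx(roll)).
In Python, from cell import manip gives the robot as it stands.
- The arm moves only by the shell command python3 -m crank 'ROWS' [OPENING] [FORCE]. ROWS is JSON, a list of rows, each an object with "offset": the shift along the world's x, y, z in m, a list of three; "spin": the turn about the world's z in degrees. In form: [{"offset": [dx, dy, dz], "spin": spin}, ...]. A call has exactly 8 rows; each row is the pose to reach, as a shift and turn from the pose measured when the call began; what a row does not reach only later rows make up. A row lasts 1/12 s, in which the tool goes at most 41.7 mm and 7.16 degrees, less where a joint would pass 70% of its speed; a pose out of reach is approached as far as the arm can. A call with a gripper value outside its range is refused whole. OPENING is the opening, from 0 (shut) to 1 (fully open), set as the call begins (- or left out, the last holds). The fingers move at their own pace and stop on an object; FORCE is the grip in N (left out, the last holds). Time passes only in rows, so rows that repeat a pose let the fingers close, or fill a call up. It gives the time, the measured TCP pose, the force and the opening at its end, in the units of the state.
- manip.read_state(): the state, without advancing time (a new reading comes with each control period).
- manip.camera(name): name is "scene" or "top" or "wrist"; returns a dict with "pixels" (480x640x3 uint8, red, green, blue), "fx", "fy", "cx", "cy" (pixels), "extrinsics" (4x4, takes a point from world to camera coordinates); the wrist camera has in their place "hand_eye" (4x4, takes a point from camera to tool coordinates, whose origin is the TCP and whose axes are the flange's). Camera axes: x right, y down, z forward; pixel columns grow to the right and rows downward; lengths in mm; the calibration is good to about 2 mm. A picture is of the moment at which its call begins: read the wrist's pose just before it. There is no depth.
- manip.sign_off(): hands the job in, once; it reports no verdict.
Trained networks look in a picture, given as the dict that the camera call returned (one of the last four; its "shot" number tells which), for a name from the list of things; names that differ only in an ending like _2 or _b are one class to them, and where a whole thing is asked for, a point or a joint stands for the part that bears it (a point fixed in the world has none). Each returns a list of dicts, best first, with "conf" (0 to 1); they miss things now and then, are a little off and sometimes report something else, mostly with a low value. They report only what shows in the picture. A call takes as long as a camera call. They do not tell look-alikes from the thing itself.
- manip.search_frame(picture, name): "location" ([x, y, z] in mm, in world coordinates, good to about 4 mm: the middle of the surface that is visible of it).
- manip.masks_of(picture, name): "mask" (480x640 bool, what is visible of it).
The state is a dict: "clock": time; "joints": joint angles; "qd": joint speeds; "effort": joint torques, N m; "eef_pos": TCP position; "eef_rot": TCP orientation; "wrist_force": force on the tool from outside, world axes, zero at the start; "moment": the same for the moment, N m; "finger_gap": finger opening in mm.
Only numpy, scipy, OpenCV 4.12 (cv2) and the standard library are available. Lean on these libraries where they do the work, as an engineer would, in place of code of your own. Each camera call takes 0.05 s, during which the arm holds its last target. There are 200 camera calls.

## Task

Pick up the tray that holds the sample tubes by its fin handle and slide it, plain end first, into the channel of the scanning dock, under the bridge. Push it gently past the spring catch until it is fully home and stays there when you let go, with every tube still standing in its well; do not force it, and leave the empty tray and the other things on the bench where they are.

Things in the scene. Friction and masses are not known exactly. Their poses are not given: they have to be found in the camera images.
- tray: Loaded tray: aluminium block 110 (x) x 80 (y) x 28 mm, 4 x 3 square wells, five hold capped tubes whose tops stand 51 mm above its underside. Origin: centre of underside, z up, +x to its plain rear end (goes in first). Round ears (radius 5, z 3 to 25) at x = +-47 widen it to y = +-44.5. 0.16 to 0.26 kg without tubes. Starts left or right of the dock, spare on the other side.
- tray_fin (a point): Middle of the tray's fin handle, an upright plate at its front end: 10 mm thick (y), 34 long, 42 high. In the tray frame this point is at x = -70, z = 27 mm; the fin spans x -87 to -53, z 6 to 48. Pinch it across y. The tray's centre of mass lies about 70 mm behind it. Axes as the tray's.
- spare_tray: An identical tray without tubes; a bystander. Same frame and sizes.
- dock: Scanning dock, fixed. Origin: mid-channel at table height; z up; +x = the way in (away from the robot, yaw up to 0.25 rad). Channel floor z = 20 mm from x = -70 to the back stop: rubber buffers, face at x = 75 (giving 7 N per mm), rigid 4.5 mm behind. Cheeks up to z = 48, inner faces y = +-46. Over 60 N between tray and dock or robot and dock counts as forcing.
- dock_mouth (a point): Middle of the dock's entry: dock x = -80, y = 0, z = 20 mm. Here the cheeks flare out to about y = +-53 and a steel ramp leads up to the floor: upper surface from z = 12 at dock x = -86 to z = 21 at x = -68.
- dock_bridge (a point): Middle of the lower front edge of the grey scan bridge over the channel: dock x = -60, z = 92 mm. The bridge spans dock x -60 to -10, z 92 to 157, 150 wide; behind it the channel is open above. With the tray home the fin's front edge is at about x = -68: a gripper pointing straight down hits the bridge there, one leaning back to the robot 30 to 45 degrees does not.
- dock_home (a point): Where the tray's origin belongs: dock x = 20, y = 0, z = 20 mm, rear against the stop; once caught it may spring back to x = 18. A sprung ejector in the stop pushes out with 2 to 3 N over the last 12 mm.
- dock_catch (a point): Midway between two sprung steel rollers in the cheeks, dock x = 58.5, z = 34 mm, that snap in front of the tray's rear ears. Tray meets them with its origin at dock x = 4; passing takes about 10 to 15 N of push, then it runs on to the stop. If it has not passed, it is not held and stays 10 mm or more short of home.
- marker: Loose marker pen, 125 mm long, 13 mm thick, lying; bystander. Origin: middle of its underside.
- forceps: Loose steel forceps, 130 mm long, 4 mm high, lying; bystander. Origin: middle of its underside.
- wash_bottle: Loose white-capped bottle, 70 mm across, 170 mm high, standing; bystander. Origin: centre of its underside.
- tube0: Capped sample tube, clear with a blue cap, 12.6 mm across, 42 mm tall, loose in a 14.5 mm square well of the loaded tray, on the well's floor 8 mm above the tray's underside; in the tray's frame at x = -36, y = 25 mm. Origin: centre of its underside.
- tube1: Capped sample tube, clear with a blue cap, 12.6 mm across, 42 mm tall, loose in a 14.5 mm square well of the loaded tray, on the well's floor 8 mm above the tray's underside; in the tray's frame at x = -12, y = -25 mm. Origin: centre of its underside.
- tube2: Capped sample tube, clear with a blue cap, 12.6 mm across, 42 mm tall, loose in a 14.5 mm square well of the loaded tray, on the well's floor 8 mm above the tray's underside; in the tray's frame at x = 12, y = 0 mm. Origin: centre of its underside.
- tube3: Capped sample tube, clear with a blue cap, 12.6 mm across, 42 mm tall, loose in a 14.5 mm square well of the loaded tray, on the well's floor 8 mm above the tray's underside; in the tray's frame at x = 36, y = 25 mm. Origin: centre of its underside.
- tube4: Capped sample tube, clear with a blue cap, 12.6 mm across, 42 mm tall, loose in a 14.5 mm square well of the loaded tray, on the well's floor 8 mm above the tray's underside; in the tray's frame at x = 36, y = -25 mm. Origin: centre of its underside.
Mind the look-alikes: they are no part of the job. What is shaped like the tray but green or pink is not meant.

How it is judged:
By the outcome, as a careful person would: the job done as asked, in the order asked, and still so for the second after the job is handed in, with the robot touching nothing.
It also fails if it takes over 64 s, if anything falls off the work surface, if the arm or the gripper's body presses on something with over 40 N, if the wrist force passes 120 N, or if a joint passes its speed limit or range.

## Working session

There is one attempt and no reset: what is moved stays moved. The work goes in short steps, Python scripts to look and compute and a shell command to move; the robot and the scene stay as the last step left them, time stands still between calls to the robot, and variables do not carry over. Pictures are saved under pics/ and viewed, about 8 in all and at most 12, crops included, and the job is handed in when it is done.

```bash
ls; mkdir -p pics; cat > h.py <<'E'
import numpy as np, cv2
from cell import manip
def px(p,P):
    c=np.array(P['extrinsics'])@np.r_[p,1]; return np.array([P['fx']*c[0]/c[2]+P['cx'],P['fy']*c[1]/c[2]+P['cy']])
def ray(u,P,z,E=None):
    E=np.array(P['extrinsics']) if E is None else E
    R,t=E[:3,:3],E[:3,3]; o=-R.T@t; d=R.T@np.array([(u[0]-P['cx'])/P['fx'],(u[1]-P['cy'])/P['fy'],1]); return o+d*(z-o[2])/d[2]
def save(P,n): cv2.imwrite('pics/'+n,P['pixels'][:,:,::-1])
E
python3 - <<'E'
from h import *
s=manip.read_state(); print({k:np.round(v,3).tolist() for k,v in s.items()})
for n in ['top','scene']:
    P=manip.camera(n); save(P,n+'0.png')
    for t in ['tray','tray_fin','dock','dock_mouth','dock_bridge','dock_home','dock_catch','tube0','wash_bottle','marker','forceps']:
        try: print(n,t,[(round(d['conf'],2),np.round(d['location']).tolist(),px(d['location'],P).round().tolist()) for d in manip.search_frame(P,t)][:5])
        except Exception as e: print(t,e)
W=manip.camera('wrist');print(np.round(W['hand_eye'],2).tolist())
E
```

```text
pics
{'clock': 0.0, 'joints': [-1.351, 0.3, 1.522, 0.0, 1.321, -0.067], 'qd': [0.003, 0.0, 0.001, -0.002, -0.0, -0.0], 'effort': [-0.002, -53.181, -35.274, 0.071, 0.024, -0.0], 'eef_pos': [155.524, -527.266, 204.878], 'eef_rot': [-3.14, -0.0, 0.287], 'wrist_force': [-0.377, 0.044, 0.257], 'moment': [0.028, 0.014, -0.032], 'finger_gap': 93.728}
top tray [(0.92, [338.0, -0.0, 29.0], [295.0, 306.0]), (0.91, [196.0, -302.0, 26.0], [416.0, 362.0]), (0.83, [735.0, -148.0, 25.0], [349.0, 159.0]), (0.59, [450.0, -288.0, 26.0], [405.0, 261.0])]
top tray_fin [(0.94, [198.0, -304.0, 26.0], [417.0, 361.0]), (0.81, [734.0, -145.0, 27.0], [348.0, 159.0]), (0.66, [447.0, -289.0, 27.0], [406.0, 262.0]), (0.63, [339.0, 0.0, 30.0], [295.0, 306.0]), (0.17, [658.0, 52.0, 47.0], [274.0, 184.0])]
top dock [(0.77, [657.0, 52.0, 47.0], [274.0, 184.0])]
top dock_mouth [(0.82, [659.0, 52.0, 52.0], [274.0, 183.0])]
top dock_bridge [(0.61, [657.0, 52.0, 49.0], [274.0, 184.0])]
top dock_home [(0.81, [658.0, 52.0, 50.0], [274.0, 184.0])]
top dock_catch [(0.66, [653.0, 49.0, 47.0], [275.0, 186.0])]
top tube0 [(0.2
[... 719 characters left out ...]
, (0.22, [476.0, -290.0, 32.0], [220.0, 250.0])]
scene dock_mouth [(0.79, [677.0, 47.0, 48.0], [396.0, 333.0])]
scene dock_bridge []
scene dock_home [(0.8, [683.0, 46.0, 51.0], [396.0, 335.0])]
scene dock_catch [(0.59, [684.0, 43.0, 49.0], [394.0, 336.0]), (0.53, [474.0, -284.0, 27.0], [224.0, 251.0])]
scene tube0 [(0.49, [472.0, -287.0, 45.0], [221.0, 244.0]), (0.4, [491.0, -257.0, 39.0], [235.0, 254.0])]
scene wash_bottle [(0.74, [565.0, -482.0, 98.0], [102.0, 256.0])]
scene marker [(0.63, [453.0, 129.0, 8.0], [429.0, 257.0])]
scene forceps [(0.78, [455.0, -160.0, 6.0], [287.0, 254.0])]
[[-0.0, -0.96, -0.27, 76.71], [1.0, 0.0, -0.0, 0.17], [0.0, -0.27, 0.96, -179.69], [0.0, 0.0, 0.0, 1.0]]
```

```bash
python3 - <<'E'
import cv2
a=cv2.imread('pics/top0.png'); c=cv2.resize(a[130:400,210:520],None,fx=2.2,fy=2.2,interpolation=cv2.INTER_CUBIC); cv2.imwrite('pics/top0c.png',c)
E
```

```text
(no output)
```

View pics/top0c.png

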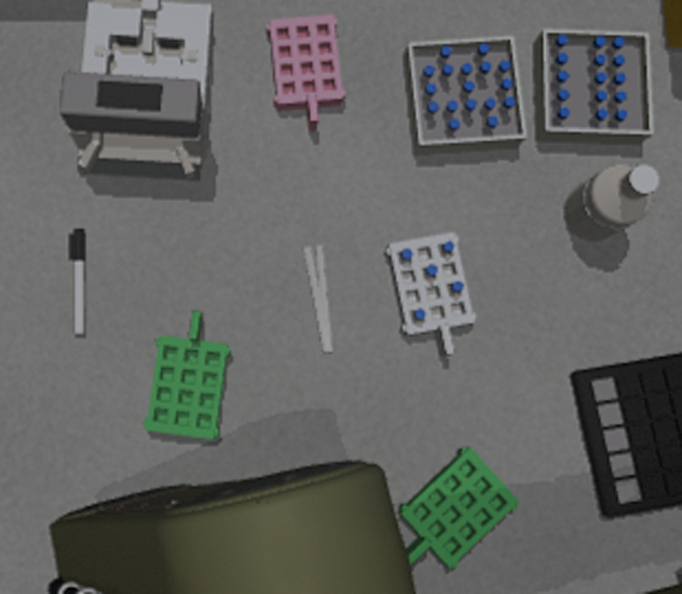

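View pics/scene0.png

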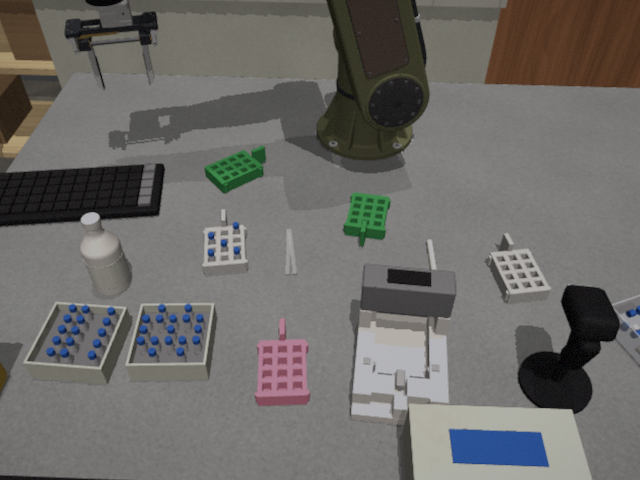

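```bash
cat >> h.py <<'E'
TU=np.array([[-36,25],[-12,-25],[12,0],[36,25],[36,-25]],float)
def fit2(A,B):
    a,b=A-A.mean(0),B-B.mean(0); th=np.arctan2((a[:,0]*b[:,1]-a[:,1]*b[:,0]).sum(),(a*b).sum())
    R=np.array([[np.cos(th),-np.sin(th)],[np.sin(th),np.cos(th)]]); t=B.mean(0)-R@A.mean(0)
    return th,t,np.linalg.norm(A@R.T+t-B,axis=1)
def caps(P,near,E=None,z=49,rad=75,amin=4):
    im=P['pixels'].astype(int); m=((im[:,:,2]-im[:,:,0]>50)&(im[:,:,2]-im[:,:,1]>30)).astype(np.uint8)
    n,_,st,c=cv2.connectedComponentsWithStats(m)
    return [(c[i],st[i,4],ray(c[i],P,z,E)[:2]) for i in range(1,n) if st[i,4]>=amin and np.linalg.norm(ray(c[i],P,z,E)[:2]-near)<rad]
def traypose(C):
    from itertools import permutations
    B=np.array([c[2] for c in C]); best=None
    for p in permutations(range(len(B)),5):
        r=fit2(TU,B[list(p)])
        if best is None or r[2].sum()<best[2].sum(): best=r
    return best
def wristE(s,P):
    from scipy.spatial.transform import Rotation as Ro
    T=np.eye(4); T[:3,:3]=Ro.from_euler('xyz',s['eef_rot']).as_matrix(); T[:3,3]=s['eef_pos']
    return np.linalg.inv(T@np.array(P['hand_eye']))
E
python3 - <<'E'
from h import *
P=manip.camera('top'); C=caps(P,np.array([450,-288])); print([(c[0].round(1).tolist(),int(c[1]),c[2].round(1).tolist()) for c in C])
if len(C)>=5:
    th,t,r=traypose(C); print(th,t,r); u=np.array([np.cos(th),np.sin(th)]); print('fin',t-70*u,'grasp',t-79*u)
M=[d for d in manip.masks_of(P,'dock')][0]; print(M['conf']); m=M['mask'].astype(np.uint8)
c=max(cv2.findContours(m,0,2)[0],key=cv2.contourArea); print(cv2.boxPoints(cv2.minAreaRect(c)))
cv2.imwrite('pics/dock1.png',cv2.resize(P['pixels'][120:220,220:330,::-1],None,fx=5.5,fy=5.5,interpolation=cv2.INTER_CUBIC))
E
```

```text
[([413.6, 241.6], 15, [497.7, -307.3]), ([394.5, 245.0], 16, [489.5, -257.5]), ([406.1, 252.3], 18, [470.1, -286.5]), ([417.6, 259.6], 15, [450.7, -315.0]), ([400.6, 272.4], 15, [418.5, -269.8])]
0.16809975355798037 [ 458.22063378 -288.43162661] [0.06869444 0.18287782 0.11103484 0.21914523 0.26416118]
fin [ 389.2073205  -300.14326996] grasp [ 380.33418022 -301.64905268]
0.93
[[234.05095 206.70241]
 [241.87938 122.54693]
 [307.9126  128.68956]
 [300.08417 212.84503]]
```

View pics/dock1.png

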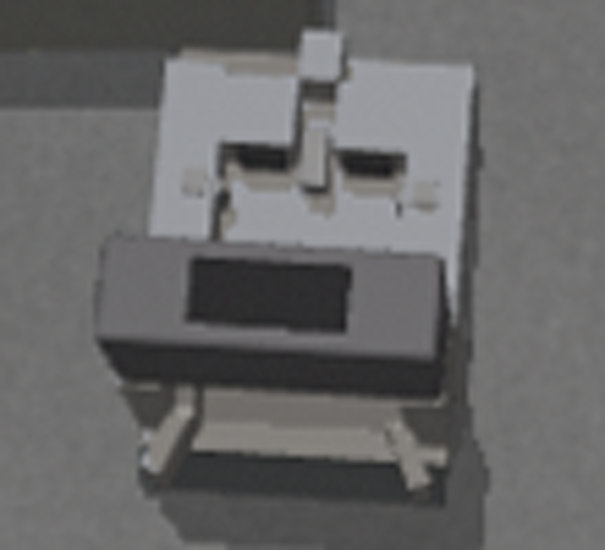

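```bash
python3 - <<'E'
from h import *
P=manip.camera('top')
g=lambda x,y:(220+x/5.5-.41,120+y/5.5-.41)
Q=[ray(g(*p),P,157)[:2] for p in [(100,343),(437,360),(113,235),(447,258)]]
print(np.round(Q,1)); D=np.array([[-60,75],[-60,-75],[-10,75],[-10,-75]],float)
th,t,r=fit2(D,np.array(Q)); print(th,t,r); u=np.array([np.cos(th),np.sin(th)]); print('mouth',t-80*u)
E
```

```text
[[627.3 128.3]
 [617.9 -17.6]
 [676.7 123.6]
 [664.4 -22.2]]
-0.07622598624382992 [681.48151904  50.35779437] [1.45125954 3.01498176 2.37243875 1.99727289]
mouth [601.71382256  56.44996961]
```

```bash
python3 -m crank '[{"offset":[0.01,0.013,0.01],"spin":-1},{"offset":[0.028,0.036,0.02],"spin":-2},{"offset":[0.048,0.062,0.03],"spin":-3},{"offset":[0.068,0.088,0.04],"spin":-4},{"offset":[0.088,0.115,0.05],"spin":-5},{"offset":[0.108,0.141,0.06],"spin":-6},{"offset":[0.128,0.167,0.07],"spin":-7},{"offset":[0.148,0.194,0.08],"spin":-8}]' 1
python3 -m crank '[{"offset":[0.02,0.026,0],"spin":-1},{"offset":[0.04,0.052,0],"spin":-2},{"offset":[0.06,0.078,0],"spin":-3},{"offset":[0.08,0.105,0],"spin":-4},{"offset":[0.1,0.131,0],"spin":-5},{"offset":[0.12,0.157,0],"spin":-6},{"offset":[0.14,0.183,0],"spin":-7},{"offset":[0.16,0.209,0],"spin":-8}]'
python3 -m crank '[{"offset":[0.02,0.026,0],"spin":-1},{"offset":[0.04,0.052,0],"spin":-2},{"offset":[0.06,0.078,0],"spin":-3},{"offset":[0.08,0.105,0],"spin":-4},{"offset":[0.1,0.131,0],"spin":-5},{"offset":[0.12,0.157,0],"spin":-5},{"offset":[0.13,0.17,0],"spin":-5},{"offset":[0.135,0.175,0],"spin":-5}]'
python3 - <<'E'
from h import *
s=manip.read_state(); P=manip.camera('wrist'); save(P,'w1.png'); print(s['clock'],s['eef_pos'],s['eef_rot'])
E=wristE(s,P); R=np.array(P['hand_eye'])[:3,2]; print(np.linalg.inv(E)[:3,3].round())
np.savez('w1.npz',E=E)
E
```

```text
clock: 2.07
eef_pos: [304.2, -332.2, 286.1]
eef_rot: [3.141, -0.0, 0.146]
wrist_force: [0.6, -0.8, -0.2]
finger_gap: 94.1
clock: 2.73
eef_pos: [464.9, -121.6, 286.3]
eef_rot: [3.141, -0.001, 0.006]
wrist_force: [0.5, -0.6, 0.1]
finger_gap: 93.8
clock: 3.4
eef_pos: [600.7, 55.4, 285.6]
eef_rot: [3.141, 0.0, -0.08]
wrist_force: [0.4, 0.5, -0.3]
finger_gap: 93.8
3.4 [600.72863967  55.44462102 285.55843095] [ 3.14122008e+00  2.42141974e-04 -7.95191685e-02]
[677.  49. 465.]
```

View pics/w1.png

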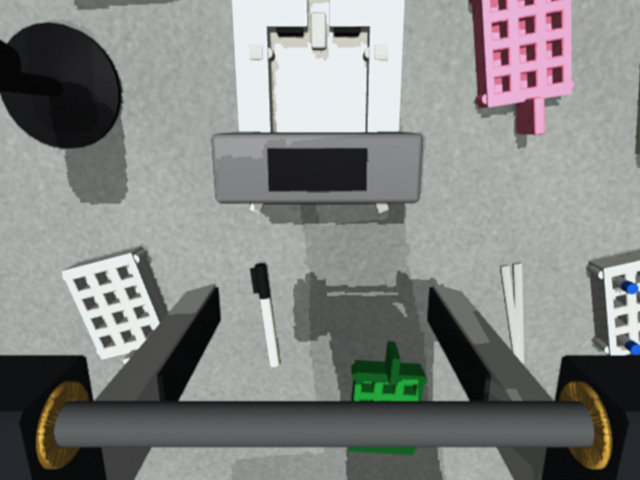

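```bash
python3 - <<'E'
from h import *
P=manip.camera('wrist'); s=manip.read_state(); E=wristE(s,P)
im=cv2.cvtColor(P['pixels'],cv2.COLOR_RGB2GRAY).astype(float)
def edge(row,a,b): # strongest gradient col
    g=np.abs(np.diff(im[row-1:row+2,a:b].mean(0))); return a+g.argmax()+.5
def edgec(col,a,b):
    g=np.abs(np.diff(im[a:b,col-1:col+2].mean(1))); return a+g.argmax()+.5
for nm,a,b,z in [('Lin',263,277,48),('Rin',360,374,48),('Lout',226,246,48),('Rout',396,412,48),]:
    pts=np.array([ray((edge(r,a,b),r),P,z,E)[:2] for r in range(70,128,4)])
    p=np.polyfit(pts[:,0],pts[:,1],1); print(nm,np.arctan(p[0]).round(4),'y@x=720',np.polyval(p,720).round(1),np.std(pts[:,1]-np.polyval(p,pts[:,0])).round(2))
for nm,a,b in [('Bfront',192,212),('Bback',126,142)]:
    pts=np.array([ray((c,edgec(c,a,b)),P,157,E)[:2] for c in range(235,262,3)]+[ray((c,edgec(c,a,b)),P,157,E)[:2] for c in range(375,405,3)])
    p=np.polyfit(pts[:,1],pts[:,0],1); print(nm,-np.arctan(p[0]).round(4),'x@y=50',np.polyval(p,50).round(1),np.std(pts[:,0]-np.polyval(p,pts[:,1])).round(2))
pts=np.array([[ray((edge(r,205,225),r),P,157,E)[1],ray((edge(r,410,430),r),P,157,E)[1]] for r in range(145,190,5)]); print(pts.mean(0))
print([ray(u,P,48,E).round(1).tolist() for u in [(256,52),(379,52)]])
E
```

```text
Lin -0.0749 y@x=720 95.3 0.25
Rin -0.0834 y@x=720 4.6 1.13
Lout -0.0764 y@x=720 125.1 0.26
Rout -0.0754 y@x=720 -26.1 0.26
Bfront -0.0696 x@y=50 621.2 0.72
Bback -0.0808 x@y=50 671.6 0.0
[129.10104329 -19.34892328]
[[743.4, 103.1, 48.0], [734.5, -7.2, 48.0]]
```

```bash
python3 -m crank '[{"offset":[-0.012,-0.02,0],"spin":1},{"offset":[-0.03,-0.05,0],"spin":2},{"offset":[-0.048,-0.08,0],"spin":3},{"offset":[-0.066,-0.11,0],"spin":4},{"offset":[-0.084,-0.14,0],"spin":5},{"offset":[-0.102,-0.17,0],"spin":6},{"offset":[-0.12,-0.2,0],"spin":7},{"offset":[-0.138,-0.23,0],"spin":8}]'
python3 -m crank '[{"offset":[-0.018,-0.026,-0.015],"spin":1.5},{"offset":[-0.036,-0.052,-0.03],"spin":3},{"offset":[-0.054,-0.078,-0.05],"spin":4.5},{"offset":[-0.07,-0.1,-0.07],"spin":6},{"offset":[-0.082,-0.122,-0.085],"spin":6.2},{"offset":[-0.082,-0.127,-0.085],"spin":6.2},{"offset":[-0.082,-0.127,-0.085],"spin":6.2},{"offset":[-0.082,-0.127,-0.085],"spin":6.2}]'
python3 - <<'E'
from h import *
s=manip.read_state(); P=manip.camera('wrist'); save(P,'w2.png'); print(s['clock'],s['eef_pos'],s['eef_rot'])
E=wristE(s,P); C=caps(P,np.array([458,-288]),E,z=50,amin=30); print([(c[0].round(1).tolist(),int(c[1]),c[2].round(1).tolist()) for c in C])
th,t,r=traypose(C); u=np.array([np.cos(th),np.sin(th)]); print(th,t,r,'grasp',t-79*u,'off',t-79*u-s['eef_pos'][:2],'spin',np.degrees(th-s['eef_rot'][2]))
E
```

```text
clock: 4.17
eef_pos: [459.9, -178.3, 286.2]
eef_rot: [3.14, -0.001, 0.059]
wrist_force: [0.8, -1.1, 0.4]
finger_gap: 93.6
clock: 4.83
eef_pos: [377.7, -305.4, 202.0]
eef_rot: [3.139, -0.001, 0.165]
wrist_force: [0.4, -0.8, 0.4]
finger_gap: 94.3
4.8333 [ 377.71378438 -305.4079228   202.03059766] [ 3.13945087e+00 -1.37280697e-03  1.65473118e-01]
[([283.1, 67.7], 260, [487.3, -257.5]), ([351.8, 67.7], 261, [495.4, -306.4]), ([317.4, 102.3], 237, [467.9, -285.8]), ([350.7, 135.8], 224, [448.4, -314.3]), ([285.4, 167.8], 216, [416.8, -269.2])]
0.16500211833629372 [ 456.07072273 -287.82409771] [0.36849608 0.20172795 0.08362864 0.28687154 0.28926255] grasp [ 378.14370014 -300.80019693] off [0.42991576 4.60772587] spin -0.02698628751760445
```

View pics/w2.png

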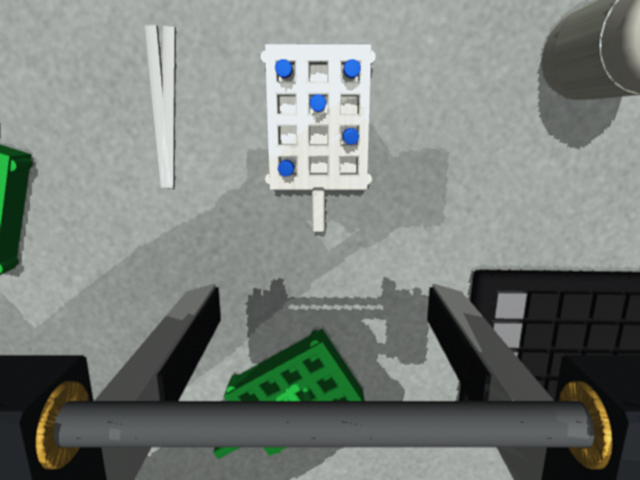

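```bash
python3 -m crank '[{"offset":[0.001,0.004,-0.015],"spin":0},{"offset":[0.001,0.0046,-0.035],"spin":0},{"offset":[0.001,0.0046,-0.055],"spin":0},{"offset":[0.001,0.0046,-0.075],"spin":0},{"offset":[0.001,0.0046,-0.1],"spin":0},{"offset":[0.001,0.0046,-0.12],"spin":0},{"offset":[0.001,0.0046,-0.135],"spin":0},{"offset":[0.001,0.0046,-0.14],"spin":0}]' 0.4
python3 - <<'E'
from h import *
s=manip.read_state(); P=manip.camera('wrist'); save(P,'w3.png'); print(s['clock'],s['eef_pos'],s['eef_rot'],s['finger_gap'])
E=wristE(s,P); C=caps(P,np.array([458,-288]),E,z=50,amin=30)
print(len(C))
if len(C)>=5:
    th,t,r=traypose(C); u=np.array([np.cos(th),np.sin(th)]); print(th,t,r,'off',t-79*u-s['eef_pos'][:2],'spin',np.degrees(th-s['eef_rot'][2]))
E
```

```text
clock: 5.55
eef_pos: [379.1, -299.2, 60.9]
eef_rot: [3.141, -0.001, 0.168]
wrist_force: [0.1, -0.0, 0.5]
finger_gap: 43.8
5.55 [ 379.12601208 -299.16636433   60.90403147] [ 3.14061223e+00 -5.31199153e-04  1.67861813e-01] 43.82004069935795
5
0.16486812305761542 [ 456.28681466 -287.99938727] [0.6093923  0.30677452 0.10886281 0.31040742 0.33299673] off [-0.76795804 -1.7986802 ] spin -0.17152581049836096
```

View pics/w3.png

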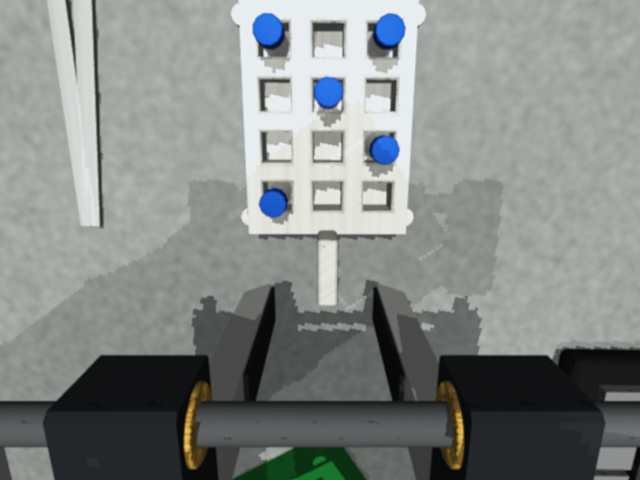

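```bash
python3 -m crank '[{"offset":[-0.0005,-0.0018,-0.005],"spin":0},{"offset":[-0.0005,-0.0018,-0.015],"spin":0},{"offset":[-0.0005,-0.0018,-0.025],"spin":0},{"offset":[-0.0005,-0.0018,-0.035],"spin":0},{"offset":[-0.0005,-0.0018,-0.045],"spin":0},{"offset":[-0.0005,-0.0018,-0.05],"spin":0},{"offset":[-0.0005,-0.0018,-0.052],"spin":0},{"offset":[-0.0005,-0.0018,-0.052],"spin":0}]' 0.4
python3 -m crank '[{"offset":[0,0,0],"spin":0},{"offset":[0,0,0],"spin":0},{"offset":[0,0,0],"spin":0},{"offset":[0,0,0],"spin":0},{"offset":[0,0,0],"spin":0},{"offset":[0,0,0],"spin":0},{"offset":[0,0,0],"spin":0},{"offset":[0,0,0],"spin":0}]' 0 55
python3 -m crank '[{"offset":[0,0,0.001],"spin":0},{"offset":[0,0,0.003],"spin":0},{"offset":[0,0,0.006],"spin":0},{"offset":[0,0,0.01],"spin":0},{"offset":[0,0,0.014],"spin":0},{"offset":[0,0,0.018],"spin":0},{"offset":[0,0,0.021],"spin":0},{"offset":[0,0,0.023],"spin":0}]'
cat > lk.py <<'E'
import sys
from h import *
s=manip.read_state(); P=manip.camera('wrist'); save(P,sys.argv[1]); print(s['clock'],s['eef_pos'],s['eef_rot'],s['finger_gap'],s['wrist_force'])
E=wristE(s,P); zb=s['eef_pos'][2]-8 if len(sys.argv)<3 else float(sys.argv[2])
C=caps(P,s['eef_pos'][:2]+79*np.array([np.cos(s['eef_rot'][2]),np.sin(s['eef_rot'][2])]),E,z=zb+50,amin=30,rad=80)
print(len(C),[c[0].round().tolist() for c in C])
if len(C)>=5:
    th,t,r=traypose(C); print('tray yaw',th,t,r)
    du=681.9,52.6; a=-.0755; R=np.array([[np.cos(a),np.sin(a)],[-np.sin(a),np.cos(a)]]); print('in dock',R@(t-du),'yawerr deg',np.degrees(th-a),'tcp in dock',R@(s['eef_pos'][:2]-du))
    print('tcp in tray', np.array([[np.cos(th),np.sin(th)],[-np.sin(th),np.cos(th)]])@(s['eef_pos'][:2]-t),'spin',np.degrees(th-s['eef_rot'][2]))
E
python3 lk.py w4.png
```

```text
clock: 6.27
eef_pos: [378.5, -301.0, 8.6]
eef_rot: [3.141, -0.0, 0.168]
wrist_force: [0.3, 0.2, -0.3]
finger_gap: 37.8
clock: 6.93
eef_pos: [378.6, -301.2, 8.9]
eef_rot: [3.141, -0.0, 0.168]
wrist_force: [-0.3, 0.3, 4.2]
finger_gap: 9.7
clock: 7.6
eef_pos: [378.7, -301.3, 32.4]
eef_rot: [3.14, -0.001, 0.168]
wrist_force: [1.0, -0.1, -3.1]
finger_gap: 9.2
7.6 [ 378.7203932  -301.25001811   32.41326355] [ 3.14047942e+00 -6.15742105e-04  1.67713490e-01] 9.235200350459094 [ 0.99649502 -0.07357407 -3.11737581]
5 [[238.0, 4.0], [409.0, 4.0], [323.0, 76.0], [401.0, 155.0], [250.0, 227.0]]
tray yaw 0.16770105524058457 [ 454.75467104 -288.37508023] [2.82666433 2.03290775 1.52995897 3.11845584 3.15975072]
in dock [-200.77907582 -357.13690444] yawerr deg 13.934394038413487 tcp in dock [-275.62561482 -375.7103003 ]
tcp in tray [-7.71166352e+01 -2.97165187e-03] spin -0.0007124648875136487
```

View pics/w4.png

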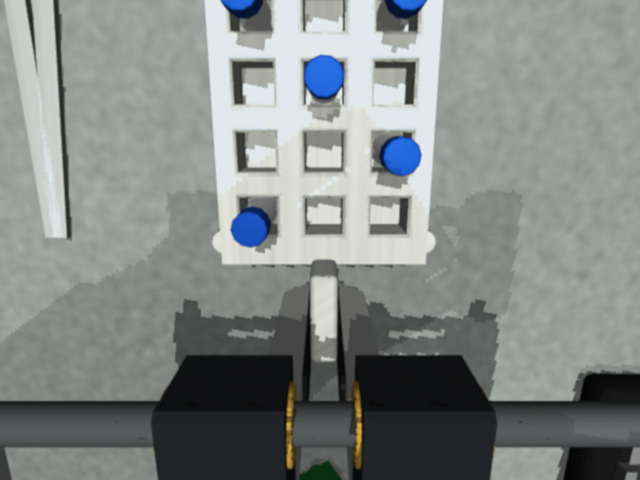

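```bash
cat > sag.py <<'E'
from h import *
from scipy.optimize import least_squares
from scipy.spatial.transform import Rotation as Ro
s=manip.read_state(); P=manip.camera('wrist'); E=wristE(s,P)
T=np.linalg.inv(E)@np.eye(4); H=np.array(P['hand_eye']); C=caps(P,s['eef_pos'][:2]+79*np.array([np.cos(s['eef_rot'][2]),np.sin(s['eef_rot'][2])]),E,z=s['eef_pos'][2]+42,amin=30,rad=80)
px_=np.array([c[0] for c in C]); px_=px_[px_[:,1]>12]
def pred(v):
    p,dx,dy,yw=v
    g=np.c_[TU+[79-0+0,0],np.full(5,50-27.)]; g[:,0]+=dx
    g=Ro.from_euler('y',p).apply(g); g=Ro.from_euler('z',yw).apply(g); g[:,1]+=dy
    # tool coords: x fwd, y flipped, z down; grasp point at tool z=-19
    t=np.c_[g[:,0],-g[:,1],-19-g[:,2]]; c=(np.linalg.inv(H)@np.c_[t,np.ones(5)].T).T
    return np.c_[P['fx']*c[:,0]/c[:,2]+P['cx'],P['fy']*c[:,1]/c[:,2]+P['cy']]
def res(v):
    q=pred(v); d=[(q[np.linalg.norm(q-u,axis=1).argmin()]-u) for u in px_]; return np.r_[np.ravel(d),(v[1])/1.0,v[2]/1.,v[3]*60]
r=least_squares(res,[0.03,0,0,0],x_scale=[.1,1,1,.1]); print(len(px_),'pitch deg(+ = rear down)',np.degrees(r.x[0]),r.x,np.abs(r.fun).max(), s['clock'])
E
python3 sag.py
```

```text
3 pitch deg(+ = rear down) 2.963753975197222 [ 0.05172727 -0.94978401 -0.01921438 -0.00153371] 0.9497840096652994 7.65
```

```bash
python3 - <<'E'
from h import *
P=manip.camera('scene'); save(P,'s1.png')
cv2.imwrite('pics/s1c.png',cv2.resize(P['pixels'][170:300,150:310,::-1],None,fx=4.5,fy=4.5,interpolation=cv2.INTER_CUBIC))
E
```

```text
(no output)
```

View pics/s1c.png

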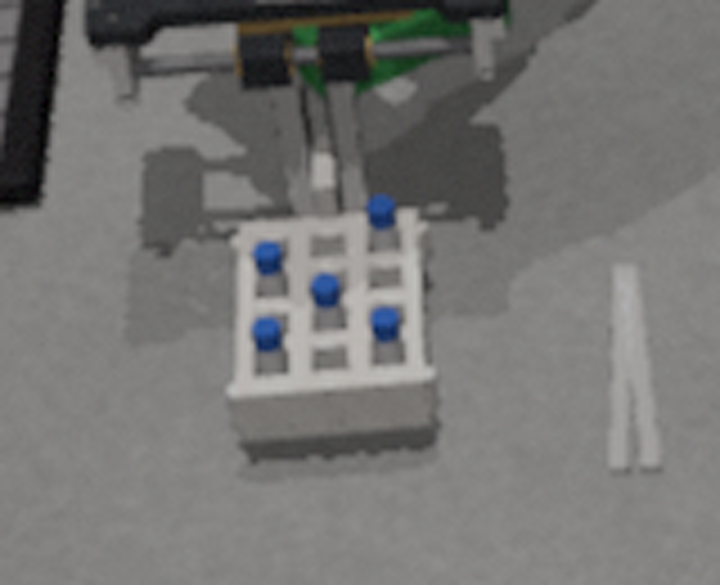

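```bash
python3 -m crank '[{"offset":[0,0,0.004],"spin":0},{"offset":[0,0.001,0.011],"spin":0},{"offset":[0.001,0.004,0.02],"spin":0},{"offset":[0.001,0.01,0.03],"spin":-0.4},{"offset":[0.002,0.018,0.04],"spin":-0.8},{"offset":[0.004,0.028,0.049],"spin":-1.2},{"offset":[0.006,0.04,0.056],"spin":-1.6},{"offset":[0.008,0.053,0.06],"spin":-2}]'
python3 -m crank '[{"offset":[0.002,0.014,0.002],"spin":-0.6},{"offset":[0.004,0.028,0.004],"spin":-1.2},{"offset":[0.006,0.043,0.004],"spin":-1.8},{"offset":[0.008,0.058,0.004],"spin":-2.4},{"offset":[0.01,0.073,0.004],"spin":-3},{"offset":[0.012,0.088,0.004],"spin":-3.6},{"offset":[0.014,0.103,0.004],"spin":-4.2},{"offset":[0.016,0.118,0.004],"spin":-4.8}]'
python3 -m crank '[{"offset":[0.003,0.015,0],"spin":-0.6},{"offset":[0.006,0.03,0],"spin":-1.2},{"offset":[0.009,0.045,0],"spin":-1.8},{"offset":[0.012,0.06,0],"spin":-2.4},{"offset":[0.015,0.075,0],"spin":-3},{"offset":[0.018,0.09,0],"spin":-3.6},{"offset":[0.021,0.104,0],"spin":-4.2},{"offset":[0.024,0.117,0],"spin":-4.8}]'
python3 sag.py
```

```text
clock: 8.42
eef_pos: [387.1, -247.4, 93.8]
eef_rot: [3.139, -0.002, 0.132]
wrist_force: [-1.4, -0.6, -3.7]
finger_gap: 9.5
clock: 9.08
eef_pos: [403.0, -128.0, 98.7]
eef_rot: [3.139, -0.003, 0.048]
wrist_force: [0.7, 0.5, -2.5]
finger_gap: 9.7
clock: 9.75
eef_pos: [426.9, -9.6, 99.6]
eef_rot: [3.139, -0.003, -0.037]
wrist_force: [0.2, -0.1, -2.7]
finger_gap: 9.8
3 pitch deg(+ = rear down) 2.9629721683189554 [ 0.05171362 -0.93999464 -0.20953231 -0.00236088] 0.9399946391983681 9.75
```

```bash
python3 -m crank '[{"offset":[0.001,0.015,0],"spin":-0.4},{"offset":[0.003,0.03,0],"spin":-0.8},{"offset":[0.004,0.044,0],"spin":-1.2},{"offset":[0.005,0.056,0],"spin":-1.6},{"offset":[0.006,0.066,0],"spin":-2},{"offset":[0.007,0.074,0],"spin":-2.2},{"offset":[0.007,0.079,0],"spin":-2.2},{"offset":[0.007,0.081,0],"spin":-2.2}]'
python3 -m crank '[{"offset":[0,0,-0.004],"spin":0},{"offset":[0,0,-0.012],"spin":0},{"offset":[0,0,-0.022],"spin":0},{"offset":[0,0,-0.033],"spin":0},{"offset":[0,0,-0.044],"spin":0},{"offset":[0,0,-0.053],"spin":0},{"offset":[0,0,-0.059],"spin":0},{"offset":[0,0,-0.062],"spin":0}]'
python3 sag.py; python3 lk.py w5.png
```

```text
clock: 10.47
eef_pos: [434.2, 73.3, 100.0]
eef_rot: [3.14, -0.004, -0.075]
wrist_force: [-0.3, -1.1, -2.4]
finger_gap: 9.7
clock: 11.13
eef_pos: [433.6, 73.1, 36.8]
eef_rot: [3.14, -0.002, -0.075]
wrist_force: [-0.3, 0.9, -2.5]
finger_gap: 9.5
3 pitch deg(+ = rear down) 3.471379761307481 [ 0.06058701 -1.00778447  0.42833079  0.00256418] 1.0077844655265074 11.1333
11.1833 [433.659964    73.10735469  36.81853051] [ 3.13951891e+00 -2.39818097e-03 -7.49257981e-02] 9.468645870135141 [-0.92651258 -0.06358537 -3.12676422]
5 [[236.0, 5.0], [406.0, 4.0], [320.0, 75.0], [398.0, 154.0], [247.0, 227.0]]
tray yaw -0.07496205774284602 [510.63139563  67.9165993 ] [2.81829625 2.33706101 1.61429841 3.41638619 3.2168538 ]
in dock [-171.9360042     2.35446746] yawerr deg 0.03082182095666417 tcp in dock [-249.07969164    1.72461193]
tcp in tray [-77.1440151   -0.58835659] spin -0.0020775272292198883
```

View pics/w5.png

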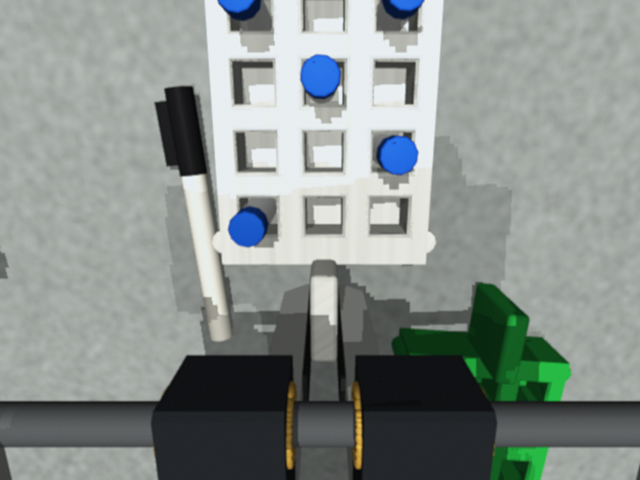

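```bash
python3 -m crank '[{"offset":[0.001,-0.001,0.001],"spin":0},{"offset":[0.004,-0.0019,0.002],"spin":0},{"offset":[0.01,-0.0024,0.0028],"spin":0},{"offset":[0.017,-0.003,0.003],"spin":0},{"offset":[0.024,-0.0035,0.003],"spin":0},{"offset":[0.031,-0.004,0.003],"spin":0},{"offset":[0.036,-0.0044,0.003],"spin":0},{"offset":[0.0395,-0.0047,0.003],"spin":0}]'
python3 -m crank '[{"offset":[0.003,-0.0002,0],"spin":0},{"offset":[0.008,-0.0006,0],"spin":0},{"offset":[0.013,-0.001,0],"spin":0},{"offset":[0.018,-0.0014,0],"spin":0},{"offset":[0.023,-0.0017,0],"spin":0},{"offset":[0.027,-0.002,0],"spin":0},{"offset":[0.029,-0.0022,0],"spin":0},{"offset":[0.03,-0.0023,0],"spin":0}]'
python3 sag.py; python3 lk.py w6.png | tail -3
```

```text
clock: 11.9
eef_pos: [474.2, 68.4, 40.4]
eef_rot: [3.14, -0.003, -0.075]
wrist_force: [0.3, -0.2, -2.8]
finger_gap: 9.8
clock: 12.57
eef_pos: [504.4, 66.1, 40.3]
eef_rot: [3.14, -0.003, -0.075]
wrist_force: [0.7, 0.1, -3.3]
finger_gap: 9.8
3 pitch deg(+ = rear down) 3.399024303863852 [ 0.05932417 -0.95962086  0.32414347  0.00346507] 0.9596208636222956 12.5667
tray yaw -0.07531558048481263 [581.29750788  60.91957015] [2.80826635 2.29512507 1.52907389 3.33258059 3.15229297]
in dock [-100.94342959    0.70759542] yawerr deg 0.010566459880085094 tcp in dock [-1.78033360e+02  5.04111984e-02]
tcp in tray [-77.09004996  -0.64296732] spin -0.018061973420083297
```

```bash
python3 -m crank '[{"offset":[0.003,-0.0004,0],"spin":0},{"offset":[0.008,-0.0008,0],"spin":0},{"offset":[0.013,-0.0012,0],"spin":0},{"offset":[0.018,-0.0016,0],"spin":0},{"offset":[0.023,-0.002,0],"spin":0},{"offset":[0.027,-0.0023,0],"spin":0},{"offset":[0.029,-0.0025,0],"spin":0},{"offset":[0.03,-0.0026,0],"spin":0}]'
python3 -m crank '[{"offset":[0.003,-0.0002,0],"spin":0},{"offset":[0.008,-0.0006,0],"spin":0},{"offset":[0.013,-0.001,0],"spin":0},{"offset":[0.018,-0.0014,0],"spin":0},{"offset":[0.023,-0.0017,0],"spin":0},{"offset":[0.027,-0.002,0],"spin":0},{"offset":[0.029,-0.0022,0],"spin":0},{"offset":[0.03,-0.0023,0],"spin":0}]'
python3 sag.py; python3 lk.py w7.png | tail -3
```

```text
clock: 13.33
eef_pos: [534.5, 63.4, 40.2]
eef_rot: [3.14, -0.003, -0.075]
wrist_force: [1.0, -0.1, -2.2]
finger_gap: 9.7
clock: 14.0
eef_pos: [564.7, 61.1, 40.1]
eef_rot: [3.14, -0.003, -0.075]
wrist_force: [-0.2, -0.2, -2.2]
finger_gap: 9.8
14.05 [564.67075473  61.09445059  40.13122911] [ 3.13960080e+00 -2.79462039e-03 -7.51187599e-02] 9.282795415596432 [ 0.37840414 -0.19497982 -2.73218649]
0 []Traceback (most recent call last):
  File "sag.py", line 6, in <module>
    px_=np.array([c[0] for c in C]); px_=px_[px_[:,1]>12]
                                             ~~~^^^^^
IndexError: too many indices for array: array is 1-dimensional, but 2 were indexed
```

```bash
python3 -m crank '[{"offset":[0.002,-0.0002,0],"spin":0},{"offset":[0.005,-0.0004,0],"spin":0},{"offset":[0.008,-0.0006,0],"spin":0},{"offset":[0.011,-0.0008,-0.001],"spin":0},{"offset":[0.012,-0.0009,-0.002],"spin":0},{"offset":[0.012,-0.0009,-0.0035],"spin":0},{"offset":[0.012,-0.0009,-0.005],"spin":0},{"offset":[0.012,-0.0009,-0.006],"spin":0}]'
python3 -m crank '[{"offset":[0,0,-0.001],"spin":0},{"offset":[0,0,-0.002],"spin":0},{"offset":[0,0,-0.003],"spin":0},{"offset":[0,0,-0.004],"spin":0},{"offset":[0,0,-0.005],"spin":0},{"offset":[0,0,-0.0055],"spin":0},{"offset":[0,0,-0.006],"spin":0},{"offset":[0,0,-0.006],"spin":0}]'
```

```text
clock: 14.77
eef_pos: [576.2, 60.2, 33.8]
eef_rot: [3.14, -0.002, -0.075]
wrist_force: [0.6, 0.1, -2.2]
finger_gap: 9.7
clock: 15.43
eef_pos: [576.3, 60.2, 29.2]
eef_rot: [3.14, -0.003, -0.075]
wrist_force: [-9.6, -1.3, 14.8]
finger_gap: 9.5
```

```bash
python3 -m crank '[{"offset":[0,0,0],"spin":0},{"offset":[0,0,0],"spin":0},{"offset":[0,0,0],"spin":0},{"offset":[0,0,0],"spin":0},{"offset":[0,0,0],"spin":0},{"offset":[0,0,0],"spin":0},{"offset":[0,0,0],"spin":0},{"offset":[0,0,0],"spin":0}]' 0.25
python3 - <<'E'
from h import *
P=manip.camera('scene'); save(P,'s2.png')
cv2.imwrite('pics/s2c.png',cv2.resize(P['pixels'][200:430,320:480,::-1],None,fx=2.6,fy=2.6,interpolation=cv2.INTER_CUBIC))
print(manip.read_state()['wrist_force'])
E
```

```text
clock: 16.1
eef_pos: [576.3, 60.2, 29.1]
eef_rot: [3.14, -0.003, -0.075]
wrist_force: [-0.2, -0.2, -0.1]
finger_gap: 23.5
[-0.75765974  0.03213903  0.25424426]
```

View pics/s2c.png

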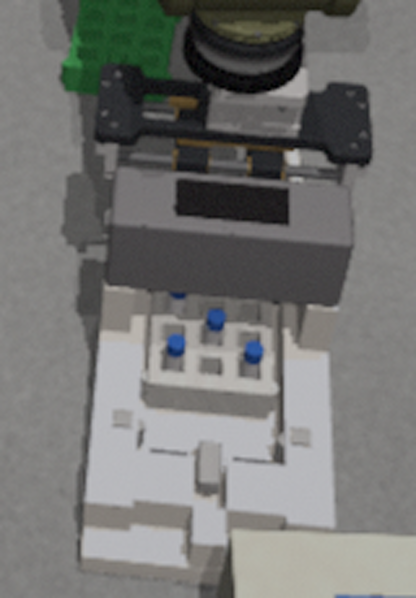

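```bash
python3 -m crank '[{"offset":[0,0,0.004],"spin":0},{"offset":[-0.001,0,0.01],"spin":0},{"offset":[-0.003,0.0002,0.017],"spin":0},{"offset":[-0.005,0.0004,0.024],"spin":0},{"offset":[-0.007,0.0005,0.03],"spin":0},{"offset":[-0.008,0.0006,0.033],"spin":0},{"offset":[-0.008,0.0006,0.0342],"spin":0},{"offset":[-0.008,0.0006,0.0342],"spin":0}]'
python3 -m crank '[{"offset":[0,0,0],"spin":0},{"offset":[0,0,0],"spin":0},{"offset":[0,0,0],"spin":0},{"offset":[0,0,0],"spin":0},{"offset":[0,0,0],"spin":0},{"offset":[0,0,0],"spin":0},{"offset":[0,0,0],"spin":0},{"offset":[0,0,0],"spin":0}]' 0 45
python3 -m crank '[{"offset":[0.001,-0.0001,0],"spin":0},{"offset":[0.003,-0.0002,0],"spin":0},{"offset":[0.006,-0.0005,0],"spin":0},{"offset":[0.009,-0.0007,0],"spin":0},{"offset":[0.012,-0.0009,0],"spin":0},{"offset":[0.015,-0.0011,0],"spin":0},{"offset":[0.017,-0.0013,0],"spin":0},{"offset":[0.018,-0.0014,0],"spin":0}]'
```

```text
clock: 16.82
eef_pos: [568.4, 60.9, 63.8]
eef_rot: [3.14, -0.003, -0.075]
wrist_force: [0.7, 1.1, -0.2]
finger_gap: 23.4
clock: 17.48
eef_pos: [568.4, 60.9, 63.7]
eef_rot: [3.14, -0.003, -0.075]
wrist_force: [-0.2, -0.1, -1.5]
finger_gap: 8.3
clock: 18.15
eef_pos: [586.6, 59.5, 63.6]
eef_rot: [3.14, -0.003, -0.075]
wrist_force: [-1.8, 0.2, -0.9]
finger_gap: 8.5
```

```bash
cat > tr.py <<'E'
# tray pose in the dock from caps seen behind the bridge (scene camera)
from h import *
P=manip.camera('scene'); a=-.0755; R=np.array([[np.cos(a),np.sin(a)],[-np.sin(a),np.cos(a)]])
f=lambda p:(R@(np.array(p[:2])-[681.9,52.6]))
C=caps(P,np.array([700,52.]),z=68,rad=90,amin=4)
for c in C: print(c[0].round(1).tolist(),int(c[1]),'dock',f(c[2]).round(1))
E
python3 tr.py; python3 - <<'E'
from h import *
import cv2
a=cv2.imread('pics/s2.png')[:,:,::-1]; P=manip.camera('scene'); P['pixels']=a
R=np.array([[np.cos(-.0755),np.sin(-.0755)],[-np.sin(-.0755),np.cos(-.0755)]])
for c in caps(P,np.array([700,52.]),z=68,rad=90): print('before',(R@(c[2]-[681.9,52.6])).round(1))
E
```

```text
[387.9, 318.5] 42 dock [-18.7 -22.3]
[402.4, 330.9] 49 dock [4.7 2.9]
[386.9, 341.1] 52 dock [ 28.6 -22.3]
[417.1, 343.9] 50 dock [28.3 27.4]
before [-30.  -22.2]
before [-13.4   3. ]
before [ 10.1 -22.2]
before [ 9.8 27.4]
```

```bash
python3 -m crank '[{"offset":[0.002,-0.0001,0],"spin":0},{"offset":[0.004,-0.0003,0],"spin":0},{"offset":[0.006,-0.0005,0],"spin":0},{"offset":[0.008,-0.0006,0],"spin":0},{"offset":[0.009,-0.0007,0],"spin":0},{"offset":[0.01,-0.0008,0],"spin":0},{"offset":[0.011,-0.0009,0],"spin":0},{"offset":[0.012,-0.001,0],"spin":0}]' - 55
python3 -m crank '[{"offset":[0.0005,0,0],"spin":0},{"offset":[0.001,-0.0001,0],"spin":0},{"offset":[0.0015,-0.0001,0],"spin":0},{"offset":[0.002,-0.0002,0],"spin":0},{"offset":[0.0025,-0.0002,0],"spin":0},{"offset":[0.003,-0.0002,0],"spin":0},{"offset":[0.003,-0.0002,0],"spin":0},{"offset":[0.003,-0.0002,0],"spin":0}]'
python3 tr.py
```

```text
clock: 18.92
eef_pos: [598.5, 58.5, 63.6]
eef_rot: [3.14, -0.003, -0.075]
wrist_force: [-5.2, 2.4, -0.2]
finger_gap: 7.8
clock: 19.58
eef_pos: [600.2, 58.2, 63.0]
eef_rot: [3.139, 0.001, -0.075]
wrist_force: [-10.5, -0.7, 1.9]
finger_gap: 7.8
[417.6, 317.6] 23 dock [-26.8  28.2]
[388.4, 325.1] 47 dock [ -4.8 -20.9]
[403.3, 337.6] 47 dock [18.3  4.6]
[387.9, 348.0] 51 dock [ 42.2 -20.2]
[418.4, 350.6] 49 dock [41.4 29.4]
```

```bash
python3 -m crank '[{"offset":[0.0008,0,0.0003],"spin":0},{"offset":[0.0016,-0.0001,0.0005],"spin":0},{"offset":[0.0024,-0.0002,0.0005],"spin":0},{"offset":[0.0032,-0.0002,0.0005],"spin":0},{"offset":[0.004,-0.0003,0.0005],"spin":0},{"offset":[0.004,-0.0003,0.0005],"spin":0},{"offset":[0.004,-0.0003,0.0005],"spin":0},{"offset":[0.004,-0.0003,0.0005],"spin":0}]'
python3 tr.py
```

```text
clock: 20.3
eef_pos: [603.3, 57.8, 63.1]
eef_rot: [3.139, 0.003, -0.075]
wrist_force: [-8.4, 0.2, 0.7]
finger_gap: 7.6
[417.4, 318.3] 33 dock [-25.2  27.9]
[388.3, 326.5] 47 dock [ -1.9 -21. ]
[403.1, 339.2] 51 dock [21.6  4.2]
[387.8, 349.8] 53 dock [ 45.7 -20.3]
[418.5, 352.0] 49 dock [44.2 29.5]
```

```bash
python3 -m crank '[{"offset":[0.0008,0,0.0003],"spin":0},{"offset":[0.0016,-0.0001,0.0005],"spin":0},{"offset":[0.0024,-0.0002,0.0006],"spin":0},{"offset":[0.0032,-0.0002,0.0006],"spin":0},{"offset":[0.004,-0.0003,0.0006],"spin":0},{"offset":[0.0045,-0.0003,0.0006],"spin":0},{"offset":[0.0045,-0.0003,0.0006],"spin":0},{"offset":[0.0045,-0.0003,0.0006],"spin":0}]'
python3 tr.py
```

```text
clock: 21.02
eef_pos: [607.9, 57.4, 63.7]
eef_rot: [3.139, 0.003, -0.075]
wrist_force: [-3.4, -0.5, 0.0]
finger_gap: 7.9
[417.6, 319.6] 42 dock [-22.3  28.2]
[388.2, 328.4] 47 dock [  2.2 -21.1]
[403.0, 341.4] 50 dock [26.   4.1]
[387.6, 352.1] 50 dock [ 50.2 -20.5]
[418.2, 354.4] 50 dock [48.9 29. ]
```

```bash
python3 -m crank '[{"offset":[0.001,-0.0001,0],"spin":0},{"offset":[0.002,-0.0002,0],"spin":0},{"offset":[0.0025,-0.0002,0],"spin":0},{"offset":[0.0025,-0.0002,0],"spin":0},{"offset":[0.0025,-0.0002,0],"spin":0},{"offset":[0.0025,-0.0002,0],"spin":0},{"offset":[0.0025,-0.0002,0],"spin":0},{"offset":[0.0025,-0.0002,0],"spin":0}]'
python3 tr.py
```

```text
clock: 21.73
eef_pos: [610.9, 57.2, 64.0]
eef_rot: [3.139, 0.002, -0.075]
wrist_force: [5.5, -0.0, -3.2]
finger_gap: 8.0
[417.4, 321.3] 41 dock [-18.8  27.9]
[387.9, 330.0] 50 dock [  5.5 -21.4]
[402.9, 342.9] 50 dock [29.  4.]
[387.3, 353.8] 52 dock [ 53.7 -20.9]
[418.0, 355.9] 52 dock [51.9 28.8]
```

```bash
python3 -m crank '[{"offset":[0,0,0],"spin":0},{"offset":[0,0,0],"spin":0},{"offset":[0,0,0],"spin":0},{"offset":[0,0,0],"spin":0},{"offset":[0,0,0],"spin":0},{"offset":[0,0,0],"spin":0},{"offset":[0,0,0],"spin":0},{"offset":[0,0,0],"spin":0}]' 0.25
python3 tr.py
python3 -m crank '[{"offset":[-0.003,0.0002,0],"spin":0},{"offset":[-0.008,0.0006,0],"spin":0},{"offset":[-0.014,0.0011,0],"spin":0},{"offset":[-0.02,0.0015,0],"spin":0},{"offset":[-0.026,0.002,0],"spin":0},{"offset":[-0.032,0.0024,0],"spin":0},{"offset":[-0.036,0.0027,0],"spin":0},{"offset":[-0.038,0.0029,0],"spin":0}]'
python3 tr.py
python3 - <<'E'
from h import *
P=manip.camera('scene'); save(P,'s3.png')
cv2.imwrite('pics/s3c.png',cv2.resize(P['pixels'][230:430,320:480,::-1],None,fx=3,fy=3,interpolation=cv2.INTER_CUBIC))
E
```

```text
clock: 22.45
eef_pos: [610.9, 57.2, 64.0]
eef_rot: [3.139, 0.002, -0.075]
wrist_force: [0.9, 0.1, -0.5]
finger_gap: 23.4
[417.4, 322.4] 42 dock [-16.4  27.9]
[387.8, 331.0] 50 dock [  7.7 -21.5]
[402.6, 343.9] 50 dock [31.2  3.6]
[386.8, 354.7] 52 dock [ 55.5 -21.5]
[417.8, 357.1] 51 dock [54.3 28.4]
clock: 23.17
eef_pos: [572.2, 60.2, 64.1]
eef_rot: [3.139, 0.002, -0.075]
wrist_force: [0.0, -0.2, 0.6]
finger_gap: 23.1
[417.4, 322.4] 41 dock [-16.3  27.8]
[387.8, 331.1] 48 dock [  8.  -21.7]
[402.6, 344.1] 50 dock [31.5  3.5]
[386.8, 354.7] 52 dock [ 55.5 -21.5]
[417.7, 357.1] 52 dock [54.2 28.3]
```

View pics/s3c.png

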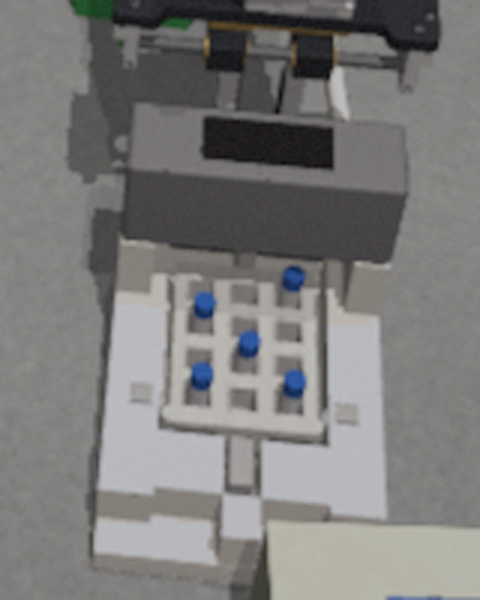

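```bash
python3 -m crank '[{"offset":[-0.01,0,0.005],"spin":0},{"offset":[-0.02,0,0.02],"spin":0},{"offset":[-0.03,0,0.04],"spin":0},{"offset":[-0.035,0,0.06],"spin":0},{"offset":[-0.04,0,0.08],"spin":0},{"offset":[-0.04,0,0.1],"spin":0},{"offset":[-0.04,0,0.11],"spin":0},{"offset":[-0.04,0,0.115],"spin":0}]'
python3 tr.py; python3 - <<'E'
from h import *
P=manip.camera('scene')
for t in ['tray','marker','forceps','wash_bottle']: print(t,[np.round(d['location']).tolist() for d in manip.search_frame(P,t)])
print(manip.read_state()['wrist_force']); print(manip.sign_off())
E
```

```text
clock: 23.93
eef_pos: [533.3, 60.2, 180.6]
eef_rot: [3.139, -0.001, -0.075]
wrist_force: [-0.1, -0.3, -0.3]
finger_gap: 23.4
[417.4, 322.6] 41 dock [-15.9  27.9]
[387.8, 331.1] 48 dock [  8.  -21.7]
[402.6, 344.1] 50 dock [31.5  3.5]
[386.8, 354.7] 52 dock [ 55.5 -21.5]
[417.8, 357.1] 51 dock [54.3 28.4]
tray [[356.0, 2.0, 31.0], [744.0, -151.0, 32.0], [213.0, -298.0, 24.0], [706.0, 53.0, 47.0]]
marker [[453.0, 132.0, 9.0], [511.0, 280.0, 26.0]]
forceps [[459.0, -159.0, 4.0]]
wash_bottle [[561.0, -481.0, 98.0]]
[-0.06122866 -0.30934817 -0.07825093]
the job is handed in; nothing more can be done
None
```

The loaded tray is in the dock, past the spring catch and staying put on its own, with all five tubes still standing. I handed the job in at about 24 s.

- **How it went in:** I gripped the tray by its fin, slid it under the bridge into the channel and set it down. Then I re-gripped only the top few millimetres of the fin. The moves cannot tilt the gripper, and gripping that high let its body pass above the bridge. The push through the catch read about 10 N at most, then the catch pulled the tray in.
- **Last checks:** After I let go, the tray sat at about dock x = 19 mm and hadn't moved after I backed off. The expected range is 18 to 20, but the camera is only good to about 2 mm. All five caps were visible, and the wrist force was near zero with the gripper clear.
- **Other things on the bench:** The marker, forceps, wash bottle and look-alike trays that the last detection found were where they started, within a few millimetres. It did not report the spare tray reliably, so I didn't re-check that one, but the arm went nowhere near it.
- **Disagreements:** The scene camera put the tray about 3.5 mm to one side of the channel's centre, more than the 1.5 mm of play allows. I take that as calibration error. The tray also sagged about 3° at its rear while carried, and setting it down read about 15 N upward.

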